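# Load the tea carousel and present the tin at the front

### The arm

A 7-joint arm with a two-finger parallel gripper is mounted at the origin on a cart in front of the work surface, level with it; the furniture and walls round the work are solid. World frame = base frame: x ahead of the robot, y to its left, z up, the work surface at z = 0. Lengths are in m, angles in rad, forces in N, time in s.
With the tool pointing down it reaches from about 0.425 to 0.925 m from the base axis. Payload 6.8 kg.
Tool frame: the origin (TCP) lies on the front face of the gripper's body, between the roots of the fingers; the fingertips stand 73 mm ahead of it and the grasp point (between the pads) lies 54 mm ahead of it (env.nose_length is the distance from the TCP to the fingertips, in m); z points along the fingers, y is the line along which they close (so a half turn about z gives the same grasp; the last joint's range is limited). The gripper opens to 85 mm and grips with 20 to 120 N. Pads are 22 mm wide; open, the fingers measure 114 mm over their backs; the gripper's body (76 mm by 85 mm) begins 54 mm behind the grasp point. The pads swing forward as they close: fully open they stand 13 mm farther back than shut.
Start: joints at [0.584, 0.477, 0.022, 1.555, -0.011, 1.109, -0.083], TCP at [0.52, -0.431, 0.304] pointing down, gripper open.
Joint ranges: [-2.96, 2.96], [-0.34, 2.1], [-1.41, 1.46], [0.24, 2.44], [-1.37, 4.51], [0.17, 1.92], [-2.96, 2.96]. Speed limits (rad/s): [2.39, 2.39, 3.14, 3.14, 3.14, 3.14, 3.14].

### API

Orientations are given as a unit quaternion [w, x, y, z].
In Python, from cell import env, kin, camera, calibration, job gives the robot as it stands. The module is installed in compiled form; this text tells all that it offers. Calls block until the motion is done:
- env.reach(position, orientation): joint-space move of the TCP to a pose.
- env.movel(position, velocity=0.15, rot=None, stop_force=None): straight line of the TCP; rot=None keeps the orientation; velocity is the mean speed in m/s. With stop_force (N) it stops when the force on the tool has changed by that much, and returns True; else False.
- env.goto_joints(angles): joint-space move.
- env.grip(opening, f_grip=None): finger opening in m; f_grip is the grip in N (None keeps the last); returns when the fingers have stopped.
- env.dwell(seconds).
- kin.inverse_kinematics(position, orientation): joint angles nearest the present ones, or None.
- env.get_state(): the state.
- camera(name): name is "scene" or "top" or "wrist"; returns (picture, depth): 420x560x3 uint8, blue, green, red; 420x560 float32, m along the optical axis (not along the pixel's ray), 0 where there is no reading.
- calibration(name): a dict with "fx", "fy", "cx", "cy" (pixels), "k1" (the pictures are not rectified: a ray, as slopes to the right and down, at radius r is drawn at 1 + k1 r^2 times it, then the intrinsics apply), "rvec" (rotation vector, rad) and "tvec" (3), from world to camera coordinates, as OpenCV has them. Camera axes: x right, y down, z forward; pixel columns grow to the right and rows downward; lengths in m; the calibration is good to about 2 mm. A picture is of the moment at which its call begins: read the wrist's pose just before it. calibration takes no time and is no camera call; for the wrist camera it gives the pose at the moment of the call.
A pose or a line that the arm cannot do raises env.PlanningError and nothing moves.
- job.job_done(): hands the job in; it is judged then, once.
The state is a dict: "time": time; "qpos": joint angles; "joint_velocities": joint speeds; "joint_torque": joint torques, N m; "tcp_pos": TCP position; "orientation": TCP orientation; "force": force on the tool from outside, world axes, zero at the start; "torque": the same for the moment, N m; "opening": finger opening in m; "gripper_force": force on a finger pad.
Only numpy, scipy, OpenCV 4.12 (cv2) and the standard library are available. Lean on these libraries where they do the work, as an engineer would, in place of code of your own. Each camera call takes 0.05 s, during which the arm holds its last target. There are 200 camera calls.

### The job

Stand the green tea tin upright in the empty ringed place on the pantry carousel, set down rather than dropped, and let go of it; then turn the carousel until the tin stands in line with the red front pointer on the foot, with the carousel's round top knob between the gripper's fingers at the end. The program finishes while still holding: keep the knob gripped and the carousel still, do not let go. Leave the pepper mill and the two espresso cups where they stand.

Things in the scene. Friction and masses are not known exactly. Their poses are not given: they have to be found in the camera images.
- tea_tin: The loose tea tin: green round body 66 mm in diameter, gold lid 69 mm in diameter over the top 19 mm, 89 mm tall, about 0.2 kg. Origin at the centre of its underside, z up. It starts upright on the worktop, to the left of the carousel. It is round, so any grasp direction serves; with short fingers grip it high, at the lid.
- carousel_base: The carousel's fixed dark steel foot, a disc 220 mm in diameter, 14 mm high; it stays put in a run. Origin on the turning axis at worktop height; its -x axis points from the axis to the red front pointer, roughly toward the robot, turned differently in each run. The light wooden deck above it is 250 mm in diameter, its top 34 mm above the worktop.
- front_mark (a point): Top of the upright tab of the red front pointer on the fixed foot, 137 mm from the turning axis, 30 mm above the worktop, 22 mm wide.
- empty_seat (a point): Centre of the empty place, on the deck's top, 34 mm above the worktop, 85 mm from the turning axis; turns with the deck. Ring round it 8 mm high, inside 78, outside 86 mm in diameter. Three more rings at 90 degrees hold things fixed to the deck: opposite a teal tumbler 84 mm tall, at the sides an amber and a white jar 60 mm in diameter, 80 mm tall.
- knob_middle (a point): Middle of the round dark wooden knob on the turning axis, 149 mm above the worktop. The knob is 36 mm in diameter and 36 mm tall (131 to 167 mm above the worktop), on a steel post 16 mm in diameter, and is fixed to the deck: gripped from above and turned, it turns the deck.
- carousel (a joint): Angle of the deck about its vertical axis, rad: 0 (or any whole turn) when the empty place is exactly at the front pointer, growing counter-clockwise seen from above. No end stops and no spring: it turns freely both ways and stays where it is left (friction about 0.06 N m).
- pepper_mill: Bystander: dark wooden pepper mill, 58 mm in diameter, 170 mm tall, origin at the centre of its underside. Leave alone.
- espresso_a: Bystander: white espresso cup with a green band, 63 x 88 x 51 mm, behind the tin; origin near the centre of its underside. Leave alone.
- espresso_b: Bystander: the same kind of espresso cup, at the right of the carousel; origin near the centre of its underside. Leave alone.
- carousel_knob: The wooden knob itself: origin at the centre of its underside, 131 mm above the worktop, on the turning axis (18 mm below point knob_middle). Behind the carousel and the tin stands fixed shelving; its posts come as near as x = 0.67 m and run from the worktop to above the arm, one of them at y = 0.06 to 0.13 m, so carry the tin across on the near side.
Mind the look-alikes: they are no part of the job. There is more than one size of the tea_tin; the job needs the smaller.

How it is judged:
On the way, in this order (a step that is already met when the one before it is completed fails the run):
1. the tin stands upright in the empty place on the deck, let go of (horizontal distance between tea_tin and empty_seat below 0.012 m and z of tea_tin in the frame of carousel_base between 0.029 and 0.039 m and angle between tea_tin's own z axis and vertical below 0.08 rad and contact force between the fingers and tea_tin below 0.05 N), for 0.2 s.
2. with the tin aboard, the deck is turned so that the tin's place is at the front pointer (x of empty_seat in the frame of carousel_base below 0 m and y of empty_seat in the frame of carousel_base between -0.012 and 0.012 m and horizontal distance between tea_tin and empty_seat below 0.012 m and z of tea_tin in the frame of carousel_base between 0.029 and 0.039 m and angle between tea_tin's own z axis and vertical below 0.08 rad), for 0.2 s.
At the end, for the whole second after the job is handed in: Tin upright (0.08 rad) on the deck within 12 mm of its place's centre; place within 12 mm sideways of the pointer's line, on its side; deck under 0.05 rad/s; fingers press the knob with over 2 N, grasp point within 28 mm of its middle; mill and cups within 20 mm of their start (all of step 2 and velocity of joint carousel between -0.05 and 0.05 rad/s and contact force between the fingers and carousel_knob above 2 N and distance between the grasp point and knob_middle below 0.028 m and linear speed of tea_tin below 0.02 m/s and distance of each of pepper_mill, espresso_a, espresso_b from where it was at the start of the episode below 0.02 m); the arm keeps its last pose, push and grip.
It fails at once if the tin is dropped or let go in the air (height (world z) of tea_tin above 0.06 m and contact force between the fingers and tea_tin below 0.05 N).
It fails at once if the tin tips over (angle between tea_tin's own z axis and vertical above 0.6 rad).
It fails at once if the pepper mill is displaced or tipped (distance of pepper_mill from where it was at the start of the episode above 0.02 m or angle between pepper_mill's own z axis and vertical above 0.4 rad).
It fails at once if the espresso cup behind the tin is displaced or tipped (distance of espresso_a from where it was at the start of the episode above 0.02 m or angle between espresso_a's own z axis and vertical above 0.4 rad).
It fails at once if the espresso cup at the right is displaced or tipped (distance of espresso_b from where it was at the start of the episode above 0.02 m or angle between espresso_b's own z axis and vertical above 0.4 rad).
It also fails if it takes over 50 s, if anything falls off the work surface, if the arm or the gripper's body presses on something with over 40 N, if the wrist force passes 120 N, or if a joint passes its speed limit or range.

## Working session

There is one attempt and no reset: what is moved stays moved. The work goes in short steps, each a Python script; the robot and the scene stay as the last script left them, time stands still between calls to the robot, and variables do not carry over. Pictures are saved under pics/ and viewed, at most 10 in all, crops included, and the job is handed in when it is done.

```bash
mkdir -p pics; cat > h.py <<'E'
import numpy as np, cv2
from cell import env, kin, camera, calibration, job
def pts(name, depth, c):
    """world xyz per pixel from depth"""
    h,w=depth.shape; v,u=np.mgrid[:h,:w]
    K=np.array([[c['fx'],0,c['cx']],[0,c['fy'],c['cy']],[0,0,1.]])
    n=cv2.undistortPoints(np.stack([u,v],-1).reshape(-1,1,2).astype(float),K,np.array([c['k1'],0,0,0.])).reshape(h,w,2)
    P=np.dstack([n*depth[...,None],depth])
    R=cv2.Rodrigues(np.array(c['rvec'],float))[0]
    return (P-np.array(c['tvec']).ravel())@R
def shot(name,fn=None):
    c=calibration(name); im,d=camera(name)
    if fn: cv2.imwrite('pics/'+fn,im)
    return im,d,pts(name,d,c)
E
python3 - <<'E'
from h import *
for n in('scene','top'):
    im,d,P=shot(n,n+'1.png'); np.savez(n+'1.npz',im=im,d=d,P=P)
    c=calibration(n);R=cv2.Rodrigues(np.array(c['rvec'],float))[0];print(n,-R.T@np.array(c['tvec']).ravel(),c['k1'])
print(env.get_state())
E
```

```text
scene [-0.35221831  0.62864727  1.32158553] -0.17146103352901162
top [0.26609447 0.03236531 1.45347376] -0.1361118693390766
{'time': 0.1, 'qpos': array([ 0.5839136 ,  0.4777265 ,  0.02232312,  1.55634212, -0.01152218,
        1.10933421, -0.08309962]), 'joint_velocities': array([-1.57003660e-03, -2.07785819e-03, -2.00054275e-04, -2.80976575e-03,
       -2.92510219e-06, -6.48779634e-04,  2.47034832e-03]), 'joint_torque': array([ 5.82210749e-03, -5.97763681e+01,  1.61449526e+00, -2.81955814e+01,
        1.28969376e-02,  4.93573956e-03,  3.20037645e-05]), 'tcp_pos': array([ 0.51940993, -0.43043108,  0.30302081]), 'orientation': array([-7.40244376e-04,  9.05004465e-01,  4.25401235e-01, -3.99955621e-04]), 'force': array([ 0.1486334 , -0.05416378,  0.23085722]), 'torque': array([ 0.00275791,  0.03205929, -0.00537375]), 'gripper_force': 0.0, 'opening': 0.0855917315429492}
```

View pics/scene1.png

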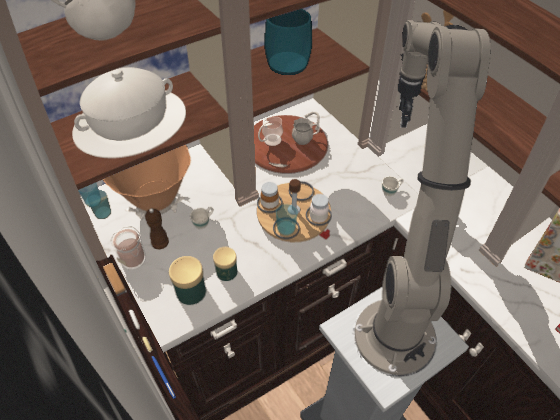

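View pics/top1.png

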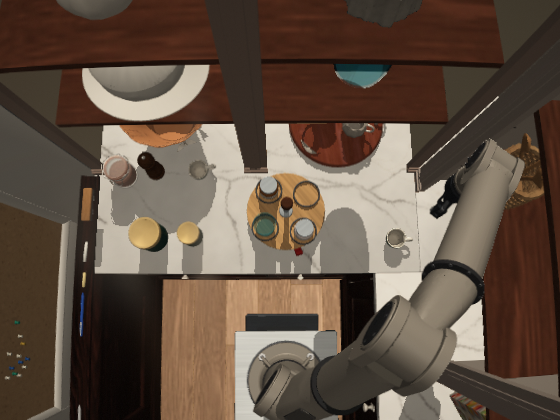

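The scene picture shows a large green tin at (187,280) and a smaller one at (225,264). In the top picture they are at (147,233) and (189,233). The nearer, smaller one fits the description (66 mm against a larger size). In the top view the empty ring is at (306,194), the knob at (286,204) and the pointer at (299,252). I'll measure them now and make one enlarged crop.

```bash
python3 - <<'E'
from h import *
z=np.load('top1.npz');im,P=z['im'],z['P']
hsv=cv2.cvtColor(im,cv2.COLOR_BGR2HSV);H,S,V=cv2.split(hsv)
def blobs(m,mn=15):
    n,l,s,c=cv2.connectedComponentsWithStats(m.astype(np.uint8))
    return [(l==i) for i in range(1,n) if s[i,4]>=mn]
def rep(t,m):
    vs,us=np.nonzero(m);Q=P[m];
    (x,y),r=cv2.minEnclosingCircle(Q[:,:2].astype(np.float32))
    print(t,'px',us.mean().round(),vs.mean().round(),'n',m.sum(),'mean',Q.mean(0).round(4),'zmed',np.median(Q[:,2]).round(4),'encl',round(x,4),round(y,4),round(r,4))
roi=np.zeros(H.shape,bool);roi[120:275,90:430]=1
X,Y,Z=P[...,0],P[...,1],P[...,2]
gold=roi&(H>15)&(H<32)&(S>90)&(V>90)&(Z>.07)&(Z<.16)
for b in blobs(gold,60): rep('gold',b)
red=roi&((H<6)|(H>174))&(S>170)&(V>70)&(Y<.2)&(Y>-.3)&(X<.55)
for b in blobs(red,4): rep('red',b)
for b in blobs(roi&(Z>.125)&(Z<.2)&(X<.8),8): rep('tall',b)
deck=roi&(abs(Z-.034)<.006)&(Y<.2)&(Y>-.35)
for b in blobs(deck,400): rep('deck',b)
for b in blobs(roi&(Z>.035)&(Z<.11),40): rep('mid',b)
a=cv2.resize(im[170:265,120:330],None,fx=3.6,fy=3.6,interpolation=cv2.INTER_CUBIC);cv2.imwrite('pics/crop1.png',a)
E
```

```text
gold px 144.0 232.0 n 783 mean [0.447  0.423  0.1239] zmed 0.1239 encl 0.447 0.4229 0.048
gold px 188.0 233.0 n 395 mean [0.4507 0.2975 0.0892] zmed 0.0892 encl 0.4517 0.2978 0.0343
red px 298.0 251.0 n 38 mean [ 0.3996 -0.0399  0.0242] zmed 0.0287 encl 0.4004 -0.0398 0.0115
tall px 149.0 136.0 n 431 mean [0.7314 0.4096 0.1729] zmed 0.1768 encl 0.7567 0.368 0.1202
tall px 425.0 142.0 n 267 mean [ 0.715  -0.4231  0.157 ] zmed 0.1566 encl 0.7233 -0.4301 0.0585
tall px 254.0 156.0 n 191 mean [0.6674 0.0944 0.1626] zmed 0.1622 encl 0.6782 0.0949 0.0378
tall px 145.0 160.0 n 219 mean [0.6625 0.4214 0.1534] zmed 0.1543 encl 0.6663 0.425 0.0255
tall px 91.0 158.0 n 21 mean [0.6775 0.601  0.1327] zmed 0.1315 encl 0.6785 0.6025 0.0097
tall px 429.0 170.0 n 17 mean [ 0.6331 -0.4365  0.1354] zmed 0.1354 encl 0.634 -0.437 0.0151
tall px 286.0 203.0 n 137 mean [ 0.5262 -0.0009  0.1658] zmed 0.1675 encl 0.5283 -0.0016 0.0183
tall px 153.0 227.0 n 85 mean [0.4617 0.3955 0.127 ] zmed 0.1265 encl 0.4583 0.4029 0.0393
tall px 133.0 232.0 n 77 mean [0.4484 0.4558 0.127 ] zmed 0.1267 encl 0.446 0.4443 0
[... 1041 characters left out ...]
 mean [0.6318 0.5057 0.0747] zmed 0.0788 encl 0.6489 0.5273 0.0469
mid px 154.0 170.0 n 148 mean [0.6557 0.4166 0.0615] zmed 0.06 encl 0.6646 0.4252 0.0275
mid px 201.0 168.0 n 141 mean [0.6638 0.2707 0.0476] zmed 0.0491 encl 0.6627 0.2664 0.0427
mid px 255.0 165.0 n 152 mean [0.6686 0.0955 0.0688] zmed 0.0675 encl 0.67 0.0954 0.0364
mid px 284.0 212.0 n 2794 mean [0.5222 0.0027 0.0442] zmed 0.0388 encl 0.5284 -0.0 0.1279
mid px 189.0 233.0 n 442 mean [0.4499 0.2954 0.086 ] zmed 0.0889 encl 0.4518 0.2966 0.0352
mid px 159.0 240.0 n 170 mean [0.4318 0.3904 0.0697] zmed 0.0683 encl 0.442 0.4133 0.046
mid px 399.0 237.0 n 143 mean [ 0.4371 -0.3553  0.0473] zmed 0.0486 encl 0.4379 -0.3586 0.0437
```

View pics/crop1.png

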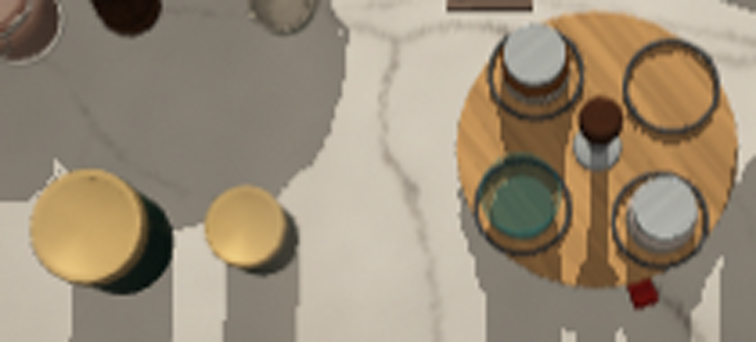

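The crop shows the wide tin at left (top z 0.124, radius 48 mm) and the narrow one to its right (top z 0.089, radius 34 mm). The narrow one matches 89 mm × Ø69 mm, so the target is at about (0.451, 0.297). Next I'll measure the empty ring and look at the tin and the ring with the wrist camera.

```bash
cat >> h.py <<'E'
from scipy.spatial.transform import Rotation as Ro
def down(phi):
    """tool pointing down, finger line along world angle phi"""
    x,y,z,w=(Ro.from_euler('z',phi+np.pi/2)*Ro.from_euler('x',np.pi)).as_quat(); return np.array([w,x,y,z])
def ring(im,P,ax,near):
    """centre of dark empty ring (z~.042) near a guess, by ellipse-free circle fit"""
    V=im.max(2); X,Y,Z=P[...,0],P[...,1],P[...,2]
    r=np.hypot(X-near[0],Y-near[1])
    m=(r<.055)&(r>.03)&(Z>.028)&(Z<.05)&(V<110)&(np.hypot(X-ax[0],Y-ax[1])<.135)&(np.hypot(X-ax[0],Y-ax[1])>.03)
    q=P[m][:,:2]; k=np.ones(len(q),bool)
    for _ in range(6):
        s=np.linalg.lstsq(np.c_[2*q[k],np.ones(k.sum())],(q[k]**2).sum(1),rcond=None)[0]
        e=np.hypot(*(q-s[:2]).T); R=np.sqrt(s[2]+s[:2]@s[:2]); k=abs(e-R)<.005
    return s[:2],R,k.sum()
E
python3 - <<'E'
from h import *
z=np.load('top1.npz');im,P=z['im'],z['P']
ax=np.array([.528,-.0012])
c=P[195,306][:2]
print('px seat',P[195,306]); 
c,R,n=ring(im,P,ax,c);print('ring',c,R,n,'dist',np.hypot(*(c-ax)),np.degrees(np.arctan2(*(c-ax)[::-1])))
a=np.arctan2(*(c-ax)[::-1])
for phi in np.radians([-90,-45,0,45,90,135,180,225]):
    out=[]
    for p in ([.451,.297,.3],[c[0],c[1],.164],[.528,-.001,.207]):
        q=kin.inverse_kinematics(p,down(phi)); out.append(None if q is None else round(float(q[6]),2))
    print(round(np.degrees(phi)),out)
env.reach([.451,.297,.32],down(np.radians(135) if 0 else np.pi/4))
im,d,P=shot('wrist','w1.png');np.savez('w1.npz',im=im,d=d,P=P)
print(env.get_state()['qpos'].round(3),env.get_state()['tcp_pos'],env.get_state()['time'])
E
```

```text
px seat [ 0.57783718 -0.06715629  0.03165362]
ring [ 0.57781218 -0.06643745] 0.041125901494541775 197 dist 0.08208031361967288 -52.63638289891074
-90 [-2.39, -1.51, -1.68]
-45 [-1.64, -0.82, -0.96]
0 [-0.88, -0.12, -0.25]
45 [-0.13, 0.58, 0.46]
90 [0.62, 1.28, 1.2]
135 [1.32, 1.97, 1.9]
180 [1.99, -2.85, -2.41]
225 [-2.43, -2.19, -2.38]
[-0.14   0.312 -0.675  1.825  0.219  1.081 -0.111] [0.45173778 0.29611834 0.31984617] 2.7333
```

View pics/w1.png

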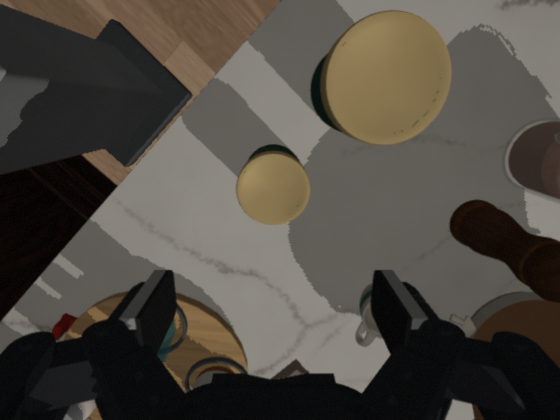

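The wrist view shows the small tin's lid centred at (273,187), the large tin at (386,77), the fingers at the bottom, and a cup and the mill well to the right. I'll refine the lid position and then grasp.

```bash
cat > g.py <<'E'
from h import *
z=np.load('w1.npz');im,P=z['im'],z['P']
hsv=cv2.cvtColor(im,cv2.COLOR_BGR2HSV)
m=(hsv[...,0]>15)&(hsv[...,0]<35)&(hsv[...,1]>60)&(abs(P[...,2]-.089)<.008)&(np.hypot(P[...,0]-.451,P[...,1]-.297)<.06)
(x,y),r=cv2.minEnclosingCircle(P[m][:,:2].astype(np.float32))
print('tin',x,y,r,P[m].mean(0),m.sum())
E
cat > g2.py <<'E'
from g import *
assert abs(r-.0345)<.004
t=(np.array([x,y])+P[m].mean(0)[:2])/2
o=down(np.pi/4)
env.reach([*t,.24],o); env.movel([*t,.130],velocity=.08,stop_force=15)
print(env.get_state()['tcp_pos'],env.get_state()['force'])
env.grip(.055,40); s=env.get_state();print('grip',s['opening'],s['gripper_force'])
print(env.movel([*t,.36],velocity=.12)); s=env.get_state();print(s['opening'],s['gripper_force'],s['tcp_pos'],s['force'],s['time'])
np.save('t.npy',t)
E
python3 g2.py
```

```text
tin 0.4499984085559845 0.2969937324523926 0.03463225066661835 [0.44921408 0.29819568 0.08831332] 4242
[0.44989688 0.29781466 0.13049057] [ 0.02245061 -1.06096241  0.73661006]
grip 0.0677996033429357 44.22771513462067
False
0.06748326243434671 45.49476206302643 [0.44945753 0.29744061 0.35940788] [ 1.12193014  0.2560788  -2.57383511] 7.0417
```

The tin is held: the opening is 67.5 mm and the tool force of −2.6 N fits its weight. I'll carry it over on the near side to just beyond the seat and check the ring with the wrist camera.

```bash
python3 - <<'E'
from h import *
o=down(np.radians(37.4))
env.movel([.45,.05,.36],velocity=.2,rot=o)
env.movel([.50,-.11,.36],velocity=.2)
env.movel([.625,-.128,.36],velocity=.15)
s=env.get_state();print(s['opening'],s['gripper_force'],s['tcp_pos'],s['time'])
im,d,P=shot('wrist','w2.png');np.savez('w2.npz',im=im,d=d,P=P)
print(ring(im,P,np.array([.528,-.0012]),np.array([.5787,-.0676])))
m=(P[...,2]>.155)&(P[...,2]<.175)&(np.hypot(P[...,0]-.528,P[...,1])<.04)
print('knob',m.sum(),P[m].mean(0),cv2.minEnclosingCircle(P[m][:,:2].astype(np.float32)) if m.any() else '')
E
```

```text
0.06786632962361044 45.485572814941406 [ 0.62441106 -0.12769421  0.35994355] 10.4167
(array([ 0.57637567, -0.06840015]), np.float64(0.04098478273740848), np.int64(1807))
knob 374 [ 0.53536261 -0.01442626  0.16366316] ((0.5320335626602173, -0.010814196430146694), 0.014884401112794876)
```

View pics/w2.png

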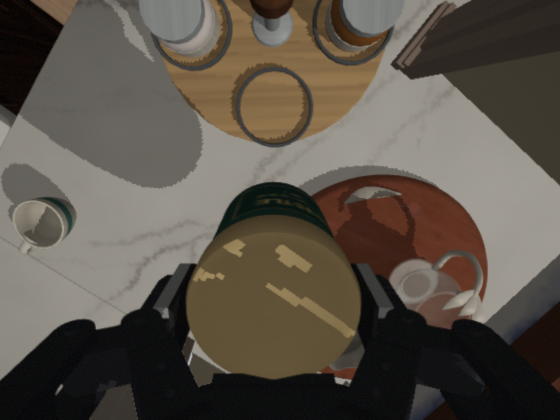

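The wrist view shows the tin held level in the fingers, with the empty ring clear at (273,105). The ring fit (0.5764, −0.0684) agrees with the top view to 2.5 mm. Now I'll place the tin.

```bash
python3 - <<'E'
from h import *
p=np.array([.5773,-.0678])
env.movel([*p,.36],velocity=.12)
env.movel([*p,.19],velocity=.1)
hit=env.movel([*p,.155],velocity=.02,stop_force=6)
s=env.get_state();print(hit,s['tcp_pos'],s['force'],s['opening'],s['time'])
E
```

```text
True [ 0.57740486 -0.06767147  0.16471779] [0.37828149 0.7159333  4.28434098] 0.06833298252059163 14.2917
```

It touched down at TCP z 0.1647, where 0.1645 was expected for the deck and about 0.1725 for the ring's rim. The tin is seated, so I'll release, back off straight up, and check.

```bash
python3 - <<'E'
from h import *
env.grip(.085); env.dwell(.4)
s=env.get_state();p=s['tcp_pos'];print(s['opening'],s['gripper_force'])
env.movel([p[0],p[1],.32],velocity=.1)
env.movel([.625,-.128,.36],velocity=.15)
im,d,P=shot('wrist','w3.png')
hsv=cv2.cvtColor(im,cv2.COLOR_BGR2HSV)
m=(hsv[...,0]>15)&(hsv[...,0]<35)&(abs(P[...,2]-.123)<.008)&(np.hypot(P[...,0]-.577,P[...,1]+.068)<.06)
print('lid',m.sum(),P[m].mean(0),cv2.minEnclosingCircle(P[m][:,:2].astype(np.float32)))
q=P[m]-P[m].mean(0);print('normal',np.linalg.svd(q,full_matrices=False)[2][2])
print(ring(im,P,np.array([.528,-.0012]),np.array([.577,-.0678])))
# knob IK, both turn senses
for phi in np.radians(np.arange(-90,271,15)):
    a=kin.inverse_kinematics([.528,-.0015,.206],down(phi)); print(round(np.degrees(phi)),None if a is None else a.round(2))
print(env.get_state()['time'])
E
```

```text
0.08458510901911807 0.0
lid 5000 [ 0.57698942 -0.06780207  0.12232986] ((0.5775081515312195, -0.06816612184047699), 0.03475838527083397)
normal [-1.44887594e-03  8.98391282e-04  9.99998547e-01]
(array([ 0.57363737, -0.06896624]), np.float64(0.04682441988722337), np.int64(826))
-90 [-0.1   0.36 -0.02  2.    0.01  0.79 -1.69]
-75 [-0.06  0.36 -0.06  1.99  0.03  0.79 -1.45]
-60 [-0.03  0.36 -0.11  1.99  0.05  0.79 -1.21]
-45 [ 0.02  0.36 -0.16  1.99  0.08  0.79 -0.97]
-30 [ 0.05  0.37 -0.2   1.99  0.1   0.8  -0.73]
-15 [ 0.09  0.37 -0.25  1.98  0.13  0.8  -0.49]
0 [ 0.13  0.38 -0.3   1.98  0.15  0.81 -0.25]
15 [ 0.17  0.38 -0.34  1.98  0.17  0.81 -0.01]
30 [ 0.2   0.39 -0.39  1.98  0.2   0.82  0.23]
45 [ 0.24  0.39 -0.43  1.97  0.22  0.82  0.47]
60 [ 0.27  0.4  -0.47  1.97  0.24  0.83  0.71]
75 [ 0.31  0.41 -0.52  1.97  0.27  0.83  0.95]
90 [ 0.34  0.42 -0.56  1.97  0.29  0.84  1.19]
105 [ 0.38  0.43 -0.61  1.96  0.32  0.85  1.43]
120 [ 0.41  0.44 -0.66  1.96  0.35  0.86  1.66]
135 [ 0.45  0.45 -0.7   1.96  0.38  0.87  1.9 ]
150 [ 0.48  0.46 -0.75  1.96  0.4   0.88  2.14]
165 [ 0.52  0.48 -0.8   1.96  0.44  0.89  2.37]
180 [ 0.56  0.5  -0.86  1.95  0.48  0.91  2.6 ]
195 [ 0.6   0.51 -0.91  1.95  0.51  0.92  2.84]
210 [ 0.77  0.66 -1.18  1.94  0.71  1.04  2.93]
225 [-0.22  0.36  0.13  2.   -0.06  0.78 -2.41]
240 [-0.18  0.36  0.08  2.   -0.04  0.78 -2.17]
255 [-0.14  0.36  0.03  2.   -0.02  0.78 -1.93]
270 [-0.1   0.36 -0.02  2.    0.01  0.79 -1.69]
17.5083
```

View pics/w3.png

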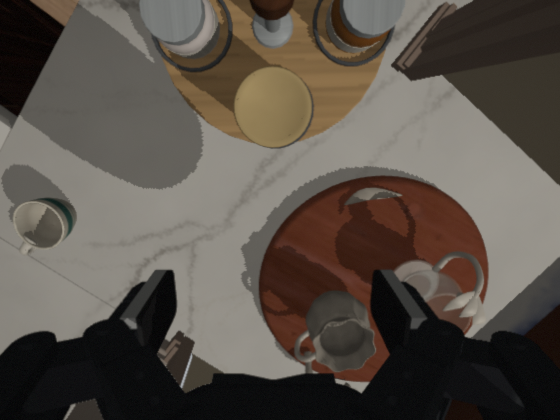

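The lid is level at z 0.122 and sits inside the ring at (273,106), so the tin is placed and released. Next I'll grip the knob and turn it about −110° clockwise with joint 7 alone, since the tool points down.

```bash
python3 - <<'E'
from h import *
k=[.528,-.0015]; o=down(np.radians(60))
env.movel([*k,.32],velocity=.15,rot=o)
print(env.movel([*k,.207],velocity=.08,stop_force=15))
env.grip(.025,40); s=env.get_state();print('grip',s['opening'],s['gripper_force'],s['tcp_pos'],s['force'],s['time'])
assert .03<s['opening']<.042
q0=np.array(s['qpos']); tot=np.radians(-110)
for i,f in enumerate((.08,.3,.52,.74,.96,1.0)):
    q=q0.copy(); q[6]+=tot*f; env.goto_joints(q)
    s=env.get_state(); print(round(np.degrees(s['qpos'][6]-q0[6]),1),s['time'],s['force'].round(1),s['torque'].round(2))
env.dwell(.4)
for n in('scene','top'):
    im,d,P=shot(n,n+'2.png'); np.savez(n+'2.npz',im=im,d=d,P=P)
im=cv2.imread('pics/scene2.png');b=cv2.imread('pics/top2.png')
cv2.imwrite('pics/both.png',np.hstack([cv2.resize(im[150:260,220:350],None,fx=3,fy=3),cv2.resize(b[160:270,230:360],None,fx=3,fy=3)]))
E
```

```text
False
grip 0.034480963218712586 39.81525071547367 [ 0.52743537 -0.00266794  0.20736089] [-3.68095991 -3.32168445  5.33339948] 20.825
-8.6 21.1 [-0.4 -1.   2.1] [-0.    0.14 -0.07]
-32.7 21.5833 [-3.6 -2.2  4.5] [-0.27  0.57 -0.02]
-57.0 22.0667 [-4.4 -2.   5.9] [-0.37  0.87 -0.05]
-81.2 22.55 [-5.1 -2.1  7.2] [-0.32  1.12 -0.05]
-105.4 23.0333 [-7.4 -1.5  8.8] [-0.17  1.43 -0.  ]
-109.8 23.2833 [-6.3 -0.7  8.7] [-0.1   1.31 -0.06]
```

View pics/both.png

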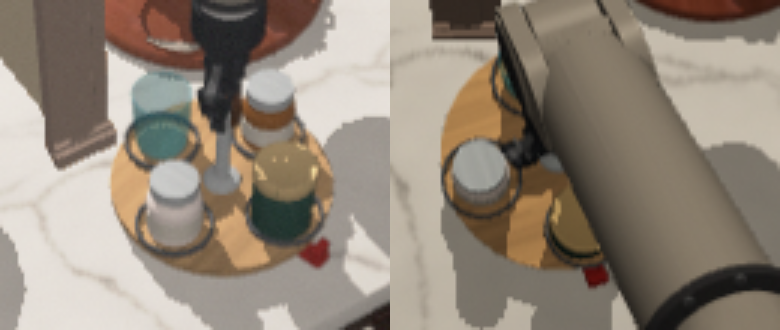

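The scene crop (left) shows the tin in its ring next to the red pointer, with the gripper on the knob. In the top crop (right) the arm partly hides the tin. I'll measure the alignment from the scene view.

```bash
python3 - <<'E'
from h import *
def lid(P,im):
    hsv=cv2.cvtColor(im,cv2.COLOR_BGR2HSV)
    return (hsv[...,0]>15)&(hsv[...,0]<35)&(hsv[...,1]>60)&(abs(P[...,2]-.123)<.004)&(np.hypot(P[...,0]-.45,P[...,1]+.02)<.08)
for n in('scene2','scene1','top2','top1'):
    z=np.load(n+'.npz');im,P=z['im'],z['P']
    hsv=cv2.cvtColor(im,cv2.COLOR_BGR2HSV);h=hsv[...,0]
    r=((h<8)|(h>172))&(hsv[...,1]>150)&(hsv[...,2]>60)&(np.hypot(P[...,0]-.4,P[...,1]+.04)<.04)&(P[...,2]>.02)&(P[...,2]<.04)
    m=lid(P,im); dk=(abs(P[...,2]-.034)<.004)&(np.hypot(P[...,0]-.528,P[...,1])<.135)
    print(n,'red',r.sum(),P[r].mean(0),'lid',m.sum(),cv2.minEnclosingCircle(P[m][:,:2].astype(np.float32)) if m.any() else'','deck',cv2.minEnclosingCircle(P[dk][:,:2].astype(np.float32)))
    a=np.array([.528,-.0018]);f=lambda v:np.degrees(np.arctan2(v[1]-a[1],v[0]-a[0]))
    if r.any(): print(' ptr ang',f(P[r].mean(0)),'d',np.hypot(*(P[r].mean(0)[:2]-a)))
    if m.any():
        c=cv2.minEnclosingCircle(P[m][:,:2].astype(np.float32))[0];print(' tin ang',f(c),np.hypot(*(np.array(c)-a)))
s=env.get_state();print(s['gripper_force'],s['opening'],s['tcp_pos'],s['force'],s['time'])
E
```

```text
scene2 red 22 [ 0.39062244 -0.03885804  0.02834164] lid 238 ((0.44219133257865906, -0.0260061863809824), 0.036451514810323715) deck ((0.5243424773216248, 0.00019616074860095978), 0.12828463315963745)
 ptr ang -164.9036026306384 d 0.14228806121420298
 tin ang -164.24651206508113 0.08915753957875441
scene1 red 22 [ 0.39030761 -0.03889946  0.02744936] lid 0  deck ((0.5227524042129517, -0.004263346083462238), 0.12876592576503754)
 ptr ang -164.92048053745486 d 0.14260281588420148
top2 red 26 [ 0.39701874 -0.04134116  0.03092381] lid 187 ((0.44667625427246094, -0.021915726363658905), 0.03396575525403023) deck ((0.5175250768661499, 0.009281618520617485), 0.1281038224697113)
 ptr ang -163.2017697063227 d 0.13681956786668353
 tin ang -166.10655005593227 0.08377466243617478
top1 red 26 [ 0.39687335 -0.04071496  0.03120045] lid 5 ((0.4813646376132965, 0.03685341030359268), 0.016987385228276253) deck ((0.5233338475227356, 0.0017632588278502226), 0.13041475415229797)
 ptr ang -163.47048840520532 d 0.13677928492329977
 tin ang 140.3465881780006 0.060571801632748605
43.12235106015578 0.03489130909103053 [ 0.52636173 -0.00265682  0.20743303] [-5.89309604 -0.96329092  7.64602162] 23.7833
```

In the scene view the tin is at −164.2° and the pointer at −164.9°, which is about 1 mm sideways against the 12 mm allowed. The knob is held with 43 N, and its middle is about 5 mm from the grasp point. Handing in.

```bash
python3 -c "
from h import *
print(job.job_done())"
```

```text
the job is handed in; nothing more can be done
None
```

The job is handed in (no verdict came back): the smaller green tin stands upright in the ringed place, let go of and turned to within about 1 mm of the red pointer's line by the scene camera, and the gripper is still holding the knob at 43 N; I didn't re-measure the mill and cups, but the arm kept clear of them.

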